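Unlock the nursery turntable and hold its tray up level

ROBOT

A 6-joint arm with a two-finger parallel gripper is mounted at the origin on the work surface. World frame = base frame: x ahead of the robot, y to its left, z up, the work surface at z = 0. Lengths are in m, angles in rad, forces in N, time in s.
With the tool pointing down it reaches from about 0.25 to 0.725 m from the base axis. Payload 4 kg.
Tool frame: the origin (TCP) lies at the very end of the fingers, on their centre line; the grasp point (between the pads) lies 19 mm behind it (env.grip_depth is the distance from the TCP to the grasp point, in m); y points along the fingers, z is the direction in which the jaws open and shut, and the axes are right-handed (so a half turn about y gives the same grasp; the last joint's range is limited). The gripper opens to 85 mm and grips with 20 to 120 N. Pads are 22 mm wide; open, the fingers measure 114 mm over their backs; the gripper's body (76 mm by 85 mm) begins 54 mm behind the grasp point. The pads swing forward as they close: fully open they stand 13 mm farther back than shut.
Start: joints at [1.285, 0.241, 0.005, 1.335, 0, 1.571], TCP at [0.141, 0.48, 0.231] pointing down, gripper open.
Joint ranges: [-2.72, 2.72], [-1.05, 1.87], [-1.09, 1.28], [-1.99, 2.15], [-1.42, 1.44], [-3.14, 3.14]. Speed limits (rad/s): [2.79, 2.79, 3.14, 3.14, 3.14, 3.14].

INTERFACE

Orientations are given as a rotation vector (axis times angle).
In Python, from plant import telemetry, get_image, order, find_in, tip_of, env gives the robot as it stands.
- The arm moves only by the shell command python3 -m handwheel 'ROWS' [FORCE]. ROWS is JSON, a list of rows, each an object of numbers: "gripper": the opening, from -1 (shut) to 1 (fully open); "x", "y", "z": the shift along the tool's x, y, z in cm; "spin": the turn about the tool's y in rad. A call has 1 to 8 rows; each row shifts and turns the commanded pose from where the row before left it, along the tool's axes as they then stand; what a row does not reach is not made up. A row lasts 1/8 s, in which the tool goes at most 62.5 mm and 10.7 degrees, less where a joint would pass 70% of its speed; a pose out of reach is approached as far as the arm can. A call with a gripper value outside its range is refused whole. The fingers move at their own pace and stop on an object; FORCE is the grip in N (left out, the last holds). Time passes only in rows, so rows that do not move let the fingers close. It gives the time, the measured TCP pose, the force and the opening at its end, in the units of the state.
- telemetry.read_state(): the state, without advancing time (a new reading comes with each control period).
- get_image(name): name is "scene" or "top" or "wrist"; returns a dict with "frame" (384x512x3 uint8, red, green, blue), "camera_matrix" (3x3 intrinsics, pixels), "R" (3x3) and "t" (3): a world point X has camera coordinates R X + t. Camera axes: x right, y down, z forward; pixel columns grow to the right and rows downward; lengths in m; the calibration is good to about 2 mm. A picture is of the moment at which its call begins. There is no depth.
- order.hand_in(): hands the job in, once; it reports no verdict.
Trained networks look in a picture, given as the dict that the camera call returned (one of the last four; its "shot" number tells which), for a name from the list of things; names that differ only in an ending like _2 or _b are one class to them, and where a whole thing is asked for, a point or a joint stands for the part that bears it (a point fixed in the world has none). Each returns a list of dicts, best first, with "p" (0 to 1); they miss things now and then, are a little off and sometimes report something else, mostly with a low value. They report only what shows in the picture. A call takes as long as a camera call. They do not tell look-alikes from the thing itself.
- find_in(picture, target): "location" ([column, row] in pixels, amid what is visible of it).
- tip_of(picture, target): "location" ([column, row] in pixels: a listed point, or the origin of a listed thing).
The state is a dict: "time_s": time; "qpos": joint angles; "qvel": joint speeds; "joint_efforts": joint torques, N m; "tcp_pos": TCP position; "tool_rot": TCP orientation; "wrist_force": force on the tool from outside, world axes, zero at the start; "wrist_torque": the same for the moment, N m; "opening": opening from 0.0 (shut) to 1.0 (fully open).
Only numpy, scipy, OpenCV 4.12 (cv2) and the standard library are available. Lean on these libraries where they do the work, as an engineer would, in place of code of your own. Each camera call takes 0.05 s, during which the arm holds its last target.

TASK

Slide the yellow transport lock on the turntable's foot all the way to its open end stop (to the left as seen from the robot), then take the green tray by its red handle and lift it straight up off the foot with the wooden giraffe still standing on it, ready to be handed over. Finish while still holding the tray level and steady in the air over the foot, its underside about 12 cm above the foot's top. Do not tip the tray on the way, and leave the pump bottle, bowl, teether and comb where they are.

Things in the scene. Friction and masses are not known exactly. Their poses are not given: they have to be found in the camera images.
- foot: Grey plastic turntable foot, fixed to the surface: disc 200 mm across and 20 mm high, with a lip on its rim (to 28 mm high) that the tray sits inside with about 3 mm play; a deck 20 mm high for the lock runs from the disc to x = -170 mm (y -50 to +80 mm). Origin: centre of the disc's underside, on the surface. Axes: z up, -x points from the disc to the lock (roughly towards the robot, within 0.5 rad), +y is the opening direction of the lock.
- lock (a joint): Yellow sliding transport lock on the foot's deck: 0 = fully locked, grows along the foot's +y, 0.050 m = open end stop. It starts between 0 and 0.015. Its tongue lies over a tab on the tray (2.5 mm gap) and is clear of it only above 0.040. Friction about 1.5 N, no spring: it stays where it is left.
- lock_grip (a point): Centre of the lock's square upright knob: 24 x 24 mm across, aligned with the foot's axes, its upper 38 mm free to grip; the point lies 64 mm above the surface, the knob's top is at 80 mm, and the wider slide below it reaches up to 42 mm. It moves with the lock.
- tray: Loose round green plastic tray, 180 mm across, rim 22 mm high, floor 6 mm thick, about 0.32 kg, with a 32 mm wide tab at its -x side that lies under the lock's tongue. A white post 16 mm thick in its centre carries the handle. Origin: centre of its underside, which rests on the foot 20 mm above the surface. Axes as the foot's at the start.
- tray_handle (a point): Centre of the tray's red handle bar: 80 mm long along the tray's y, 14 mm thick along the tray's x, 26 mm high. It lies 135 mm above the tray's underside (155 mm above the surface at the start), straight above the tray's centre.
- giraffe: Loose wooden toy giraffe, 91 mm tall, standing on the tray's floor on a base 50 x 30 mm, about 0.06 kg, on the tray's +x half. Origin: centre of the base's underside. z up.
- bottle: Bystander: stainless steel pump bottle with press button, 64 mm across, 170 mm tall, loose. Origin: centre of its underside.
- bowl: Bystander: blue ceramic bowl, 104 mm across, 45 mm high, loose. Origin: centre of its underside.
- teether: Bystander: orange silicone teether ring, 68 mm across, 12 mm high, lying flat, loose. Origin: centre of its underside.
- comb: Bystander: blue plastic comb, 120 x 28 x 5 mm, lying flat, loose. Origin: centre of its underside, x along its length.
Mind the look-alikes: they are no part of the job. Leave any pink look-alike of the tray alone.

How it is judged:
On the way, in this order (a step that is already met when the one before it is completed fails the run):
1. the lock is slid to its open end stop (within 3 mm) while the tray still sits on the foot (value of joint lock above 0.047 m and height (world z) of tray below 0.024 m), for 0.2 s.
2. the tray is held in the air, level, with the giraffe standing on it (height (world z) of tray above 0.1 m and angle between tray's own z axis and vertical below 0.12 rad and horizontal distance between tray and foot below 0.07 m and linear speed of tray below 0.03 m/s and angular speed of tray below 0.2 rad/s and contact force between tray and the fingers above 1 N and contact force between tray and foot below 0.1 N and value of joint lock above 0.045 m and angle between giraffe's own z axis and vertical below 0.2 rad and horizontal distance between giraffe and tray below 0.085 m and z of giraffe in the frame of tray between 0 and 0.015 m and contact force between tray and bottle below 0.1 N and contact force between tray and bowl below 0.1 N and contact force between tray and teether below 0.1 N and contact force between tray and comb below 0.1 N), for 1 s.
At the end, for the whole second after the job is handed in: Lock above 45 mm. The fingers hold the tray, touching neither foot nor bystanders: underside over 80 mm above the foot's top, within 0.12 rad of level and 70 mm of the foot's centre, still (30 mm/s, 0.2 rad/s), the giraffe standing on it within 0.2 rad of upright (all of step 2); the arm keeps its last pose, push and grip.
It fails at once if the tray is tipped by more than 0.3 rad (angle between tray's own z axis and vertical above 0.3 rad).
It fails at once if the giraffe is toppled (angle between giraffe's own z axis and vertical above 0.6 rad).
It fails at once if a bystander is moved by more than 30 mm (distance of any of bottle, bowl, teether, comb from where it was at the start of the episode above 0.03 m).
It also fails if it takes over 45 s, if anything falls off the work surface, if the arm or the gripper's body presses on something with over 40 N, if the wrist force passes 120 N, or if a joint passes its speed limit or range.

## Working session

There is one attempt and no reset: what is moved stays moved. The work goes in short steps, Python scripts to look and compute and a shell command to move; the robot and the scene stay as the last step left them, time stands still between calls to the robot, and variables do not carry over. Pictures are saved under pics/ and viewed, and the job is handed in when it is done.

```bash
ls; mkdir -p pics
python3 - <<'E'
from plant import telemetry, get_image, find_in, tip_of, env
import cv2
print(telemetry.read_state(), env.grip_depth)
for n in ["scene","top"]:
    p=get_image(n); cv2.imwrite(f"pics/{n}0.png",p["frame"][:,:,::-1])
    for t in ["foot","lock","lock_grip","tray","tray_handle","giraffe","bottle","bowl","teether","comb"]:
        print(n,t,[(d["p"],d["location"]) for d in find_in(p,t)][:3],[(d["p"],d["location"]) for d in tip_of(p,t)][:3])
E
```

```text
pics
{'time_s': 0.0, 'qpos': array([1.28502027e+00, 2.41385901e-01, 3.72647563e-03, 1.33519385e+00,
       2.73177029e-05, 1.57081165e+00]), 'qvel': array([ 0.00121361,  0.00088982, -0.0005062 ,  0.00159293,  0.0016359 ,
       -0.00139705]), 'joint_efforts': array([-1.18401411e-03, -3.72319365e+01,  2.52407008e+01,  1.69526681e-02,
       -8.50332754e-05,  7.69764966e-06]), 'tcp_pos': array([0.14076591, 0.47912084, 0.23042733]), 'tool_rot': array([-1.561166  ,  0.22463654, -0.22413243]), 'wrist_force': array([-0.16393515,  0.49316908,  0.40149796]), 'wrist_torque': array([ 0.00345526, -0.00143201,  0.00213395]), 'opening': 0.9986243565687991} 0.0187
scene foot [(0.55, [224.0, 214.8])] []Traceback (most recent call last):
  File "<stdin>", line 7, in <module>
ValueError: it knows: bottle, bowl, comb, foot, giraffe, lock_grip, teether, tray, tray_handle
```

```bash
cat > h.py <<'E'
from plant import telemetry, get_image, find_in, tip_of, env
import cv2, numpy as np
def P(p): return p["camera_matrix"]@np.c_[p["R"],np.asarray(p["t"]).reshape(3,1)]
def tri(ps,uvs):
    A=[]
    for p,(u,v) in zip(ps,uvs):
        M=P(p); A+=[u*M[2]-M[0],v*M[2]-M[1]]
        A[-2]/=np.linalg.norm(A[-2][:3]);A[-1]/=np.linalg.norm(A[-1][:3])
    X=np.linalg.svd(np.array(A))[2][-1]; return X[:3]/X[3]
def proj(p,X):
    h=P(p)@np.r_[X,1]; return h[:2]/h[2]
def atz(p,uv,z):
    M=P(p); u,v=uv
    A=np.array([u*M[2]-M[0],v*M[2]-M[1]]); return np.r_[np.linalg.solve(A[:,:2],-A[:,2]*z-A[:,3]),z]
def save(p,name,crop=None,s=1):
    f=p["frame"][:,:,::-1]
    if crop: f=f[crop[1]:crop[3],crop[0]:crop[2]]
    cv2.imwrite(f"pics/{name}.png",cv2.resize(f,None,fx=s,fy=s,interpolation=cv2.INTER_CUBIC))
E
python3 - <<'E'
from h import *
for n in ["scene","top"]:
    p=get_image(n); save(p,n+"1",s=1.5)
    for t in ["foot","lock_grip","tray","tray_handle","giraffe","bottle","bowl","teether","comb"]:
        print(n,t,[(d["p"],d["location"]) for d in find_in(p,t)][:3],[(d["p"],d["location"]) for d in tip_of(p,t)][:3])
E
```

```text
scene foot [(0.59, [223.2, 215.0])] []
scene lock_grip [(0.76, [218.7, 195.7])] [(0.79, [221.7, 193.6])]
scene tray [(0.96, [198.4, 239.4]), (0.82, [312.0, 230.7]), (0.63, [247.7, 150.4])] [(0.79, [248.7, 154.3]), (0.75, [312.8, 232.6]), (0.57, [197.6, 238.5])]
scene tray_handle [(0.9, [245.1, 147.2]), (0.76, [199.7, 236.6]), (0.63, [310.0, 227.3])] [(0.82, [192.0, 213.4]), (0.67, [247.1, 125.1]), (0.58, [318.9, 205.2])]
scene giraffe [(0.87, [186.7, 247.8])] [(0.67, [190.0, 251.9]), (0.66, [130.8, 205.5]), (0.47, [374.6, 268.4])]
scene bottle [(0.77, [119.7, 194.3])] [(0.93, [131.9, 205.6])]
scene bowl [(0.76, [304.7, 311.6])] [(0.57, [301.9, 313.9])]
scene teether [(0.77, [179.9, 144.0])] [(0.62, [181.1, 139.9])]
scene comb [(0.56, [376.8, 269.3])] [(0.59, [372.4, 267.1])]
top foot [(0.93, [278.9, 188.2])] []
top lock_grip [(0.45, [288.7, 196.8])] [(0.74, [283.6, 143.6]), (0.47, [289.0, 199.9])]
top tray [(0.74, [280.6, 157.4]), (0.71, [309.2, 269.1])] [(0.92, [309.2, 264.0]), (0.87, [279.3, 155.3]), (0.79, [206.7, 229.4])]
top tray_handle [(0.93, [311.7, 266.8]), (0.84, [281.5, 154.9]), (0.71, [202.6, 231.2])] [(0.81, [200.6, 231.4]), (0.73, [317.1, 269.5]), (0.59, [280.8, 142.4])]
top giraffe [(0.62, [274.9, 140.4])] [(0.63, [276.0, 139.6]), (0.2, [360.9, 148.0])]
top bottle [(0.85, [366.3, 142.1])] []
top bowl [(0.72, [164.3, 158.4])] []
top teether [(0.7, [375.4, 232.7])] [(0.55, [376.8, 239.2])]
top comb [(0.61, [133.3, 230.9])] [(0.66, [134.6, 232.2])]
```

```bash
sleep 0
```

```text
(no output)
```

View pics/scene1.png

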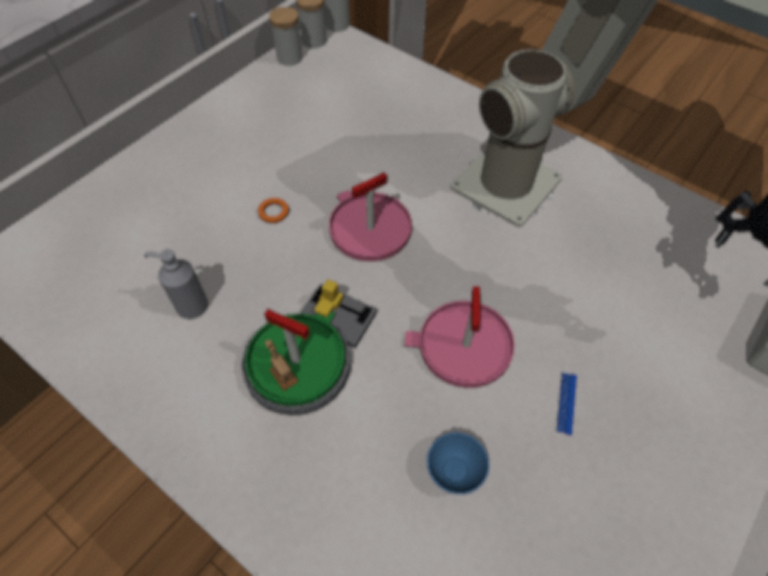

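View pics/top1.png

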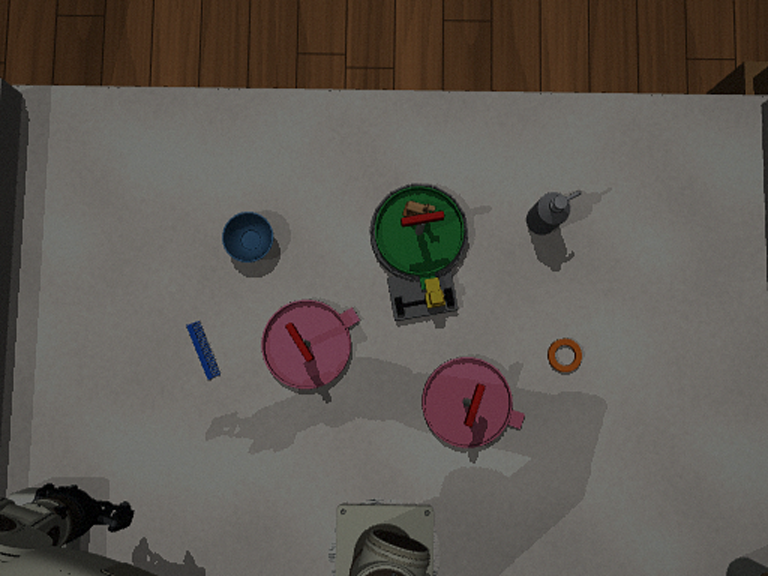

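The green tray is at top px (280,155) and scene px (197,239), with the giraffe on it. The yellow lock is at top px (289,197) and scene px (220,194). The look-alikes are pink trays with red handles at top px (205,230) and (311,268), scene px (247,150) and (311,230). I choose the green one on the grey foot and check it in a close crop.

Run:
```python
from h import *
s=get_image("scene"); t=get_image("top")
save(s,"scene_c",(150,170,270,290),5); save(t,"top_c",(235,110,325,225),5)
print("handle",tri([s,t],[(192,213.4),(281.5,145)]))
print("knob",tri([s,t],[(220,194),(289,196)]))
c=-t["R"].T@t["t"];print(c,-s["R"].T@s["t"])
for nm,uv,z in [("trayc",(279.3,155.3),.02),("gir",(276,139.6),.026),("bottle",(366,142),0.1),("bowl",(164,158),.02),("teeth",(376,237),0),("comb",(134,232),0),("pinkR",(311,268),0),("pinkL",(205,230),0),("rimL",(248,154),.035),("rimR",(311,154),.035)]:
    print(nm,atz(t,uv,z).round(3))
```

```text
handle [ 0.64206974 -0.05882689  0.16576821]
knob [ 0.5113282  -0.08865798  0.06858024]
[0.3694888  0.01275807 1.52159142] [0.93382575 0.36417429 0.99606469]
trayc [ 0.64  -0.061  0.02 ]
gir [ 0.688 -0.051  0.026]
bottle [ 0.669 -0.308  0.1  ]
bowl [0.627 0.29  0.02 ]
teeth [ 0.397 -0.359  0.   ]
comb [0.401 0.378 0.   ]
pinkR [ 0.3   -0.162  0.   ]
pinkL [0.41  0.162 0.   ]
rimL [0.64  0.034 0.035]
rimR [ 0.643 -0.156  0.035]
```

View pics/scene_c.png

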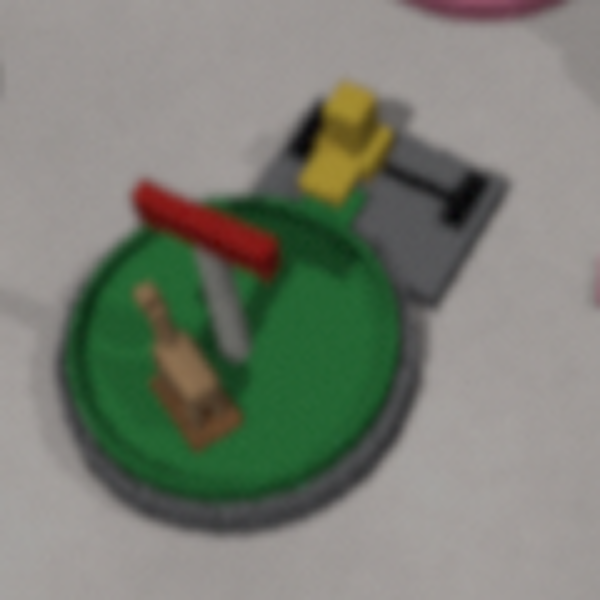

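View pics/top_c.png

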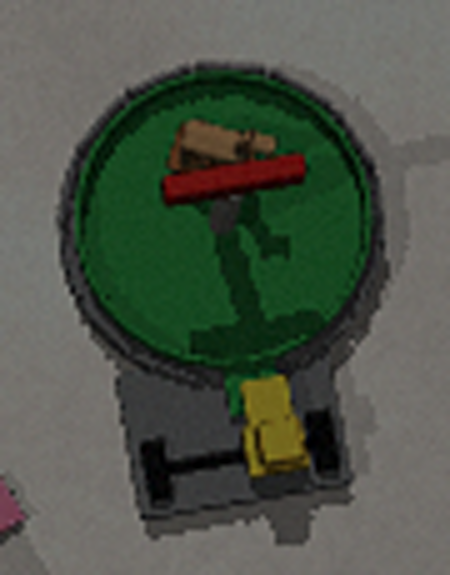

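The close crops confirm it: the green tray on the grey foot carries the giraffe, and the red handle spans crop px (163,188) to (305,167). The foot's yaw is about +0.15 rad. The knob is at crop px (278,440), with its slot free to the left.

```bash
cat >> h.py <<'E'
from scipy.spatial.transform import Rotation as Ro
def plan(target,yaw_z=None):
    s=telemetry.read_state(); R=Ro.from_rotvec(s["tool_rot"]).as_matrix()
    print("tcp",s["tcp_pos"].round(4),"z-axis yaw",np.arctan2(R[1,2],R[0,2]).round(4),"down",R[:,1].round(3),"open",round(s["opening"],3),"t",s["time_s"],"F",s["wrist_force"].round(1))
    print("shift cm tool axes",(R.T@(np.array(target)-s["tcp_pos"])*100).round(2))
    if yaw_z is not None:
        # spin by a about tool y (pointing down): world yaw changes by -a
        d=(yaw_z-np.arctan2(R[1,2],R[0,2])); d=(d+np.pi/2)%np.pi-np.pi/2
        print("spin",-d, "q6",s["qpos"][5])
E
python3 - <<'E'
from h import *
plan([0.50,-0.085,0.27],0.15)
plan([0.50,-0.085,0.27],0.15+np.pi/2)
E
```

```text
tcp [0.141  0.4797 0.2313] z-axis yaw 1.285 down [ 0. -0. -1.] open 0.999 t 2.2 F [-0.3  1.2  0. ]
shift cm tool axes [ 50.37  -3.87 -44.06]
spin 1.134990095953564 q6 1.5707853298541887
tcp [0.141  0.4797 0.2313] z-axis yaw 1.285 down [ 0. -0. -1.] open 0.999 t 2.2 F [-0.3  1.2  0. ]
shift cm tool axes [ 50.37  -3.87 -44.06]
spin -0.43580623084133263 q6 1.5707853298541887
```

```bash
python3 -m handwheel '[{"x":4.2,"y":-0.4,"z":-3.7},{"x":4.2,"y":-0.4,"z":-3.7},{"x":4.2,"y":-0.4,"z":-3.7},{"x":4.2,"y":-0.4,"z":-3.7},{"x":4.2,"y":-0.4,"z":-3.7},{"x":4.2,"y":-0.4,"z":-3.7},{"x":4.2,"y":-0.4,"z":-3.7},{"x":4.2,"y":-0.4,"z":-3.7}]'
python3 -m handwheel '[{"x":4.2,"y":-0.4,"z":-3.7},{"x":4.2,"z":-3.7},{"x":4.2,"z":-3.7},{"x":4.2,"z":-3.7},{"spin":-0.15},{"spin":-0.15},{"spin":-0.136},{}]'
python3 - <<'E'
from h import *
plan([0.50,-0.085,0.27],0.15+np.pi/2)
p=get_image("wrist"); save(p,"w1",s=1.5)
c=-p["R"].T@p["t"]; print("cam",c)
print(find_in(p,"lock_grip"),tip_of(p,"lock_grip"),tip_of(p,"tray_handle"))
E
```

```text
tcp [0.141  0.4797 0.2313] z-axis yaw 1.285 down [ 0. -0. -1.] open 0.999 t 2.2 F [-0.3  1.2  0. ]
shift cm tool axes [ 50.37  -3.87 -44.06]
spin -0.43580623084133263 q6 1.5707853298541887
cam [0.07053472 0.50145624 0.37380729]
[] [] []invalid input at $[0]: expected keys gripper, x, y, z, spin
invalid input at $[0]: expected keys gripper, x, y, z, spin
```

View pics/w1.png

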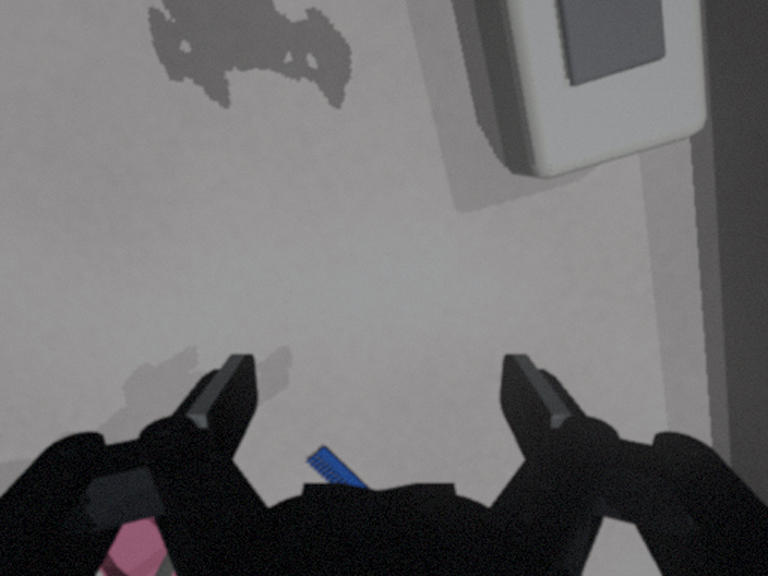

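```bash
python3 -m handwheel '[{"gripper":1,"x":4.4,"y":-0.8,"z":-3.2,"spin":0},{"gripper":1,"x":4.4,"y":-0.8,"z":-3.2,"spin":0},{"gripper":1,"x":4.4,"y":-0.8,"z":-3.2,"spin":0},{"gripper":1,"x":4.4,"y":-0.8,"z":-3.2,"spin":0},{"gripper":1,"x":4.4,"y":-0.8,"z":-3.2,"spin":0},{"gripper":1,"x":4.4,"y":-0.8,"z":-3.2,"spin":0},{"gripper":1,"x":4.4,"y":-0.8,"z":-3.2,"spin":0},{"gripper":1,"x":4.4,"y":-0.8,"z":-3.2,"spin":0}]'
python3 -m handwheel '[{"gripper":1,"x":4.4,"y":0,"z":-3.2,"spin":0},{"gripper":1,"x":4.4,"y":0,"z":-3.2,"spin":0},{"gripper":1,"x":4.4,"y":0,"z":-3.2,"spin":0},{"gripper":1,"x":4.4,"y":0,"z":-3.2,"spin":0},{"gripper":1,"x":4,"y":0,"z":-3,"spin":-0.15},{"gripper":1,"x":0,"y":0,"z":0,"spin":-0.15},{"gripper":1,"x":0,"y":0,"z":0,"spin":-0.136},{"gripper":1,"x":0,"y":0,"z":0,"spin":0}]'
python3 - <<'E'
from h import *
plan([0.57,-0.075,0.29],0.15+np.pi/2)
p=get_image("wrist"); save(p,"w2",s=1.5)
c=-p["R"].T@p["t"]; print("cam",c)
print(find_in(p,"lock_grip"),tip_of(p,"lock_grip"),tip_of(p,"tray_handle"))
E
```

```text
time_s: 3.4
tcp_pos: [0.4074, 0.1333, 0.2959]
tool_rot: [-1.558, 0.224, -0.225]
wrist_force: [1.7, 1.3, -0.1]
opening: 1.001
time_s: 4.4
tcp_pos: [0.5692, -0.0778, 0.295]
tool_rot: [-1.568, -0.116, 0.117]
wrist_force: [0.2, 0.2, -0.4]
opening: 0.999
tcp [ 0.5692 -0.0778  0.295 ] z-axis yaw 1.719 down [-0.  0. -1.] open 0.999 t 4.4 F [ 0.2  0.2 -0.4]
shift cm tool axes [0.12 0.5  0.27]
spin -0.0017563314272288633 q6 -0.28412127211873645
cam [ 0.49666241 -0.08821458  0.43756977]
[{'location': [249.3, 113.7], 'p': 0.73}, {'location': [254.9, 198.9], 'p': 0.7}] [{'location': [249.3, 107.9], 'p': 0.95}] [{'location': [255.3, 240.9], 'p': 0.57}]
```

View pics/w2.png

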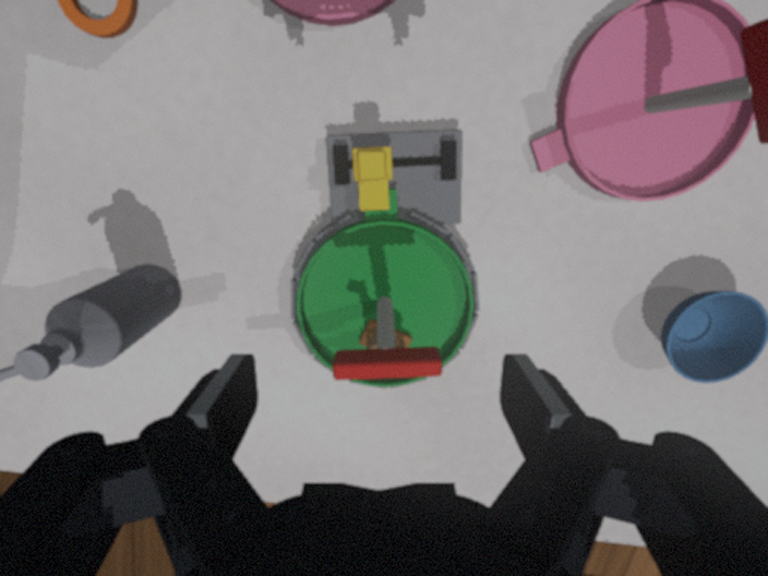

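Run:
```python
from h import *
p=get_image("wrist"); save(p,"w2c",(190,70,330,260),4)
s=get_image("scene"); t=get_image("top")
def f(p,n,near): 
    L=[np.array(d["location"]) for d in tip_of(p,n)]; L=[l for l in L if np.hypot(*(l-near))<25]; return L[0] if L else None
K=[(q,f(q,"lock_grip",np.array(n))) for q,n in((p,(249,108)),(s,(221,194)),(t,(289,197)))]
H=[(q,f(q,"tray_handle",np.array(n))) for q,n in((p,(256,241)),(s,(192,213)),(t,(281,142)))]
for nm,L in(("K",K),("H",H)):
    print([l[1] for l in L]); L=[l for l in L if l[1] is not None]
    X=tri([l[0] for l in L],[l[1] for l in L]); print(nm,X,[proj(l[0],X)-l[1] for l in L])
a,b=[atz(p,np.array(u)/1.5,z) for u,z in(((335,365),.16),((440,360),.16))]; print(a,b,np.arctan2(-(b-a)[0],(b-a)[1]))
a,b=[atz(p,np.array(u)/1.5,.02) for u in((327,128),(461,120))]; print(a,b,np.arctan2(-(b-a)[0],(b-a)[1]))
print(p["R"]@[0,0,-1])
```

```text
[array([250.5, 108.6]), array([217.1, 190.6]), None]
K [ 0.50873049 -0.09273303  0.08014145] [array([-3.78967779,  3.06004438]), array([ 2.11178976, -0.2221648 ])]
[array([257.2, 242.4]), array([193.5, 214.2]), array([280.6, 143.5])]
H [ 0.64311648 -0.05745566  0.16297137] [array([2.30744143, 1.4087221 ]), array([-1.86136005,  0.31909946]), array([-0.07276297,  1.66673724])]
[ 0.65012158 -0.09709003  0.16      ] [ 0.63444947 -0.02072816  0.16      ] 0.20242381036396778
[ 0.48126674 -0.13884666  0.02      ] [ 0.45553241 -0.01540621  0.02      ] 0.2055318116091471
[-1.47664789e-04 -2.92683119e-01  9.56209480e-01]
```

View pics/w2c.png

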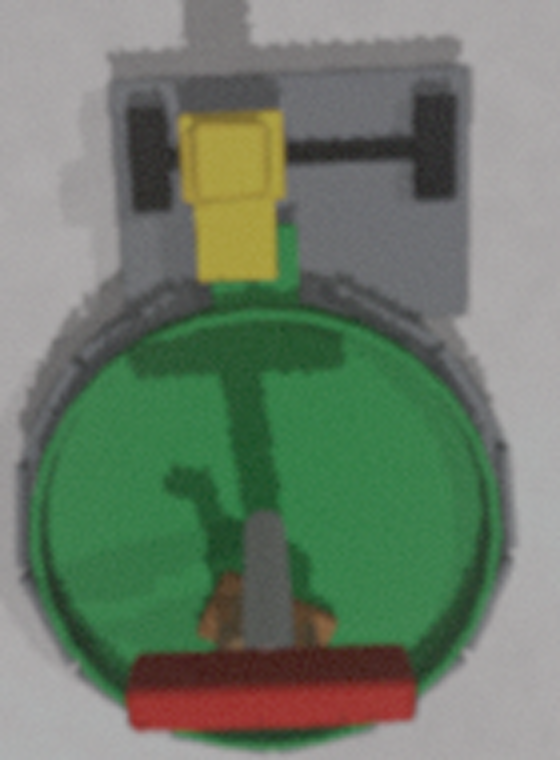

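Run:
```python
from h import *
p=get_image("wrist")
c=lambda u:np.array(u)/4+np.array([190,70])-0.375
for u,v,z in[((115,80),(468,66),.02),((130,728),(414,715),.168),((133,655),(410,650),.142),((285,152),(415,145),.02)]:
    a,b=atz(p,c(u),z),atz(p,c(v),z); print(a,b,np.linalg.norm(b-a),np.arctan2(-(b-a)[0],(b-a)[1]))
print("knob top c",atz(p,c((232,160)),.08), "corners",[atz(p,c(u),.08).round(4) for u in((195,125),(268,120),(197,198),(270,193))])
```

```text
[ 0.48694833 -0.13789857  0.02      ] [ 0.4635834 -0.0149978  0.02     ] 0.12510203724881894 0.18787018404327727
[ 0.65591352 -0.09701014  0.168     ] [ 0.64037966 -0.02106731  0.168     ] 0.07751525286783933 0.20176350883113328
[ 0.64720438 -0.09986045  0.142     ] [ 0.63345371 -0.01987743  0.142     ] 0.08115641846783726 0.17025554137506518
[ 0.5021628  -0.07434013  0.02      ] [ 0.49273544 -0.02835963  0.02      ] 0.04693700049854785 0.2022267560302616
knob top c [ 0.50617911 -0.09218381  0.08      ] corners [array([ 0.4976, -0.1049,  0.08  ]), array([ 0.4928, -0.083 ,  0.08  ]), array([ 0.5192, -0.1014,  0.08  ]), array([ 0.5142, -0.079 ,  0.08  ])]
```

```bash
python3 -m handwheel '[{"gripper":1,"x":0,"y":0,"z":0,"spin":-0.042},{"gripper":1,"x":-3.2,"y":2,"z":-0.1,"spin":0},{"gripper":1,"x":-3.1,"y":3,"z":-0.1,"spin":0},{"gripper":1,"x":0,"y":4,"z":0,"spin":0},{"gripper":1,"x":0,"y":4,"z":0,"spin":0},{"gripper":1,"x":0,"y":4,"z":0,"spin":0},{"gripper":1,"x":0,"y":0,"z":0,"spin":0}]'
python3 - <<'E'
from h import *
plan([0.507,-0.092,0.052],0.19+np.pi/2)
p=get_image("wrist"); save(p,"w3",s=1.5)
print(tip_of(p,"lock_grip"))
print(proj(p,[0.506,-0.092,.08])*1.5)
E
```

```text
time_s: 5.98
tcp_pos: [0.5049, -0.0911, 0.1225]
tool_rot: [-1.563, -0.145, 0.157]
wrist_force: [-0.4, 0.8, 0.3]
opening: 1.002
tcp [ 0.5049 -0.0911  0.1225] z-axis yaw 1.7629 down [-0.007  0.001 -1.   ] open 1.002 t 5.975 F [-0.4  0.8  0.3]
shift cm tool axes [ 0.24  7.04 -0.15]
spin 0.0020875070509069893 q6 -0.37065834655703744
[{'location': [249.5, 203.8], 'p': 0.87}]
[374.65786238 316.86430082]
```

View pics/w3.png

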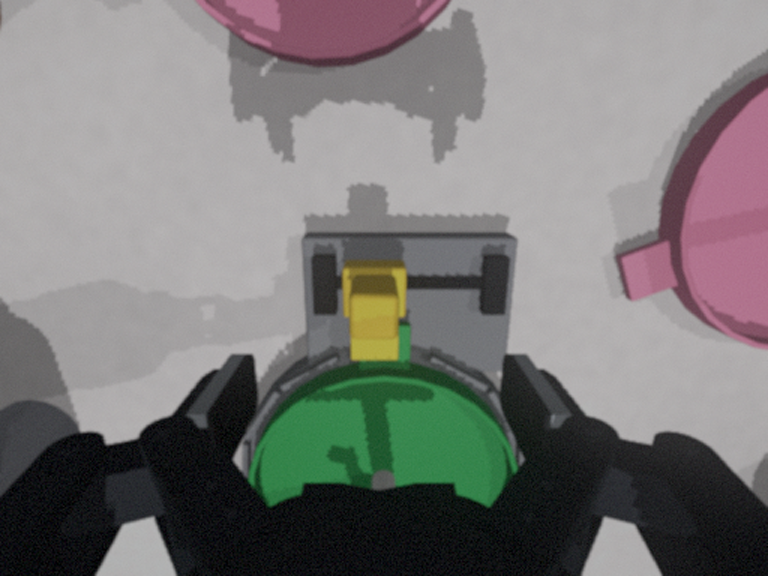

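```bash
python3 -m handwheel '[{"gripper":1,"x":0.1,"y":3,"z":-0.15,"spin":0},{"gripper":1,"x":0.1,"y":2.5,"z":0,"spin":0},{"gripper":1,"x":0,"y":1.4,"z":0,"spin":0},{"gripper":1,"x":0,"y":0,"z":0,"spin":0}]'
python3 - <<'E'
from h import *
plan([0.507,-0.092,0.052],0.19+np.pi/2)
p=get_image("wrist"); save(p,"w4",s=1.5)
print(proj(p,[0.506,-0.092,.08])*1.5)
E
```

```text
time_s: 6.58
tcp_pos: [0.5103, -0.0928, 0.0568]
tool_rot: [-1.566, -0.151, 0.151]
wrist_force: [-0.1, 1.3, -0.4]
opening: 1.002
tcp [ 0.5103 -0.0928  0.0568] z-axis yaw 1.763 down [ 0. -0. -1.] open 1.002 t 6.575 F [-0.1  1.3 -0.4]
shift cm tool axes [-0.31  0.48  0.14]
spin 0.002204883746491859 q6 -0.3719955680572583
[381.5466873  378.09378986]
```

View pics/w4.png

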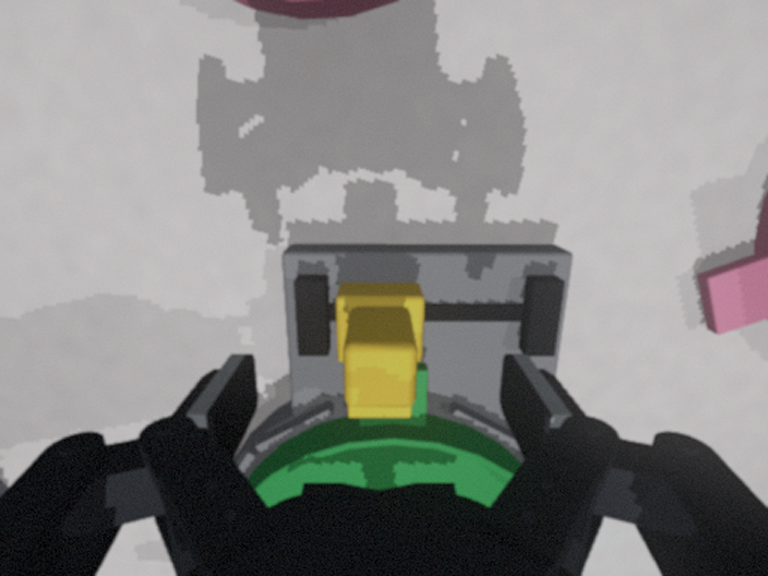

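The knob top is at px (381,380), midway between the pads and where I predicted it. I'll close on it.

```bash
python3 -m handwheel '[{"gripper":1,"x":-0.3,"y":0.4,"z":0,"spin":0},{"gripper":-1,"x":0,"y":0,"z":0,"spin":0},{"gripper":-1,"x":0,"y":0,"z":0,"spin":0},{"gripper":-1,"x":0,"y":0,"z":0,"spin":0},{"gripper":-1,"x":0,"y":0,"z":0,"spin":0},{"gripper":-1,"x":0,"y":0,"z":0,"spin":0},{"gripper":-1,"x":0,"y":0,"z":0,"spin":0}]' 30
```

```text
time_s: 7.5
tcp_pos: [0.5072, -0.0933, 0.0526]
tool_rot: [-1.566, -0.151, 0.151]
wrist_force: [-0.1, -0.2, 3.5]
opening: 0.274
```

```bash
python3 -m handwheel '[{"gripper":-1,"x":0,"y":0,"z":0.5,"spin":0},{"gripper":-1,"x":0,"y":0,"z":0.6,"spin":0},{"gripper":-1,"x":0,"y":0,"z":0.6,"spin":0},{"gripper":-1,"x":0,"y":0,"z":0.6,"spin":0},{"gripper":-1,"x":0,"y":0,"z":0.6,"spin":0},{"gripper":-1,"x":0,"y":0,"z":0.6,"spin":0},{"gripper":-1,"x":0,"y":0,"z":0,"spin":0}]'
python3 -c "
from h import *
plan([0.507,-0.092,0.052],0.19+np.pi/2)"
```

```text
time_s: 8.38
tcp_pos: [0.5004, -0.0578, 0.0526]
tool_rot: [-1.564, -0.152, 0.151]
wrist_force: [-0.4, -0.1, 5.5]
opening: 0.272
tcp [ 0.5004 -0.0578  0.0526] z-axis yaw 1.7638 down [ 0.     0.001 -1.   ] open 0.272 t 8.375 F [-0.4 -0.1  5.5]
shift cm tool axes [-0.01  0.05 -3.48]
spin 0.003037071050239204 q6 -0.30881088568967835
```

Moved 35 mm with little force, so it isn't at the stop yet. I'll continue in small steps.

```bash
python3 -m handwheel '[{"gripper":-1,"x":0,"y":0,"z":0.3,"spin":0},{"gripper":-1,"x":0,"y":0,"z":0.3,"spin":0},{"gripper":-1,"x":0,"y":0,"z":0.2,"spin":0},{"gripper":-1,"x":0,"y":0,"z":0,"spin":0}]'
python3 -m handwheel '[{"gripper":-1,"x":0,"y":0,"z":0.2,"spin":0},{"gripper":-1,"x":0,"y":0,"z":0.2,"spin":0},{"gripper":-1,"x":0,"y":0,"z":0,"spin":0}]'
python3 -c "
from h import *
plan([0.507,-0.092,0.052],0.19+np.pi/2)
p=get_image('wrist'); save(p,'w5',s=1.5)"
```

```text
time_s: 8.88
tcp_pos: [0.499, -0.0505, 0.0525]
tool_rot: [-1.565, -0.152, 0.151]
wrist_force: [-0.2, -1.2, 5.5]
opening: 0.274
time_s: 9.25
tcp_pos: [0.4984, -0.0476, 0.0526]
tool_rot: [-1.567, -0.151, 0.15]
wrist_force: [-0.1, -4.0, 5.4]
opening: 0.273
tcp [ 0.4984 -0.0476  0.0526] z-axis yaw 1.7629 down [ 0.001 -0.002 -1.   ] open 0.273 t 9.25 F [-0.1 -4.   5.4]
shift cm tool axes [-0.01  0.06 -4.52]
spin 0.0021174912403367774 q6 -0.28639734388677207
```

View pics/w5.png

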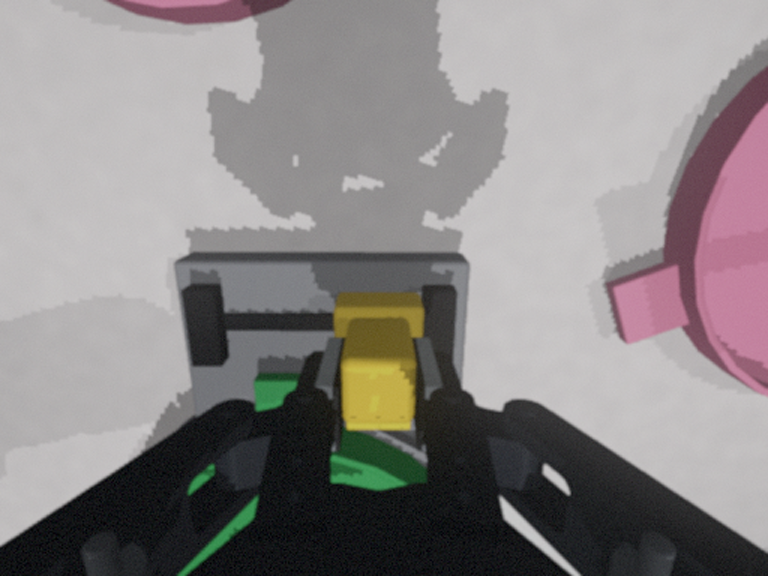

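The slide is against the right stop block at px (424,320), and the side force is rising. One more small push will confirm it.

```bash
python3 -m handwheel '[{"gripper":-1,"x":0,"y":0,"z":0.2,"spin":0},{"gripper":-1,"x":0,"y":0,"z":0.2,"spin":0},{"gripper":-1,"x":0,"y":0,"z":0,"spin":0},{"gripper":-1,"x":0,"y":0,"z":0,"spin":0}]'
```

```text
time_s: 9.8
tcp_pos: [0.4984, -0.0473, 0.0526]
tool_rot: [-1.574, -0.15, 0.148]
wrist_force: [1.4, -14.9, 2.6]
opening: 0.275
```

```bash
python3 -m handwheel '[{"gripper":-1,"x":0,"y":0,"z":-0.4,"spin":0},{"gripper":1,"x":0,"y":0,"z":0,"spin":0},{"gripper":1,"x":0,"y":0,"z":0,"spin":0},{"gripper":1,"x":0,"y":0,"z":0,"spin":0},{"gripper":1,"x":0,"y":0,"z":0,"spin":0},{"gripper":1,"x":0,"y":-1,"z":0,"spin":0},{"gripper":1,"x":0,"y":-3,"z":0,"spin":0},{"gripper":1,"x":0,"y":-5,"z":0,"spin":0}]'
python3 -m handwheel '[{"gripper":1,"x":0,"y":-5,"z":0,"spin":0},{"gripper":1,"x":0,"y":-5,"z":0,"spin":0},{"gripper":1,"x":0,"y":-4,"z":0,"spin":0.17},{"gripper":1,"x":0,"y":0,"z":0,"spin":0.18},{"gripper":1,"x":0,"y":0,"z":0,"spin":0.18},{"gripper":1,"x":0,"y":0,"z":0,"spin":0.18},{"gripper":1,"x":0,"y":0,"z":0,"spin":0.18},{"gripper":1,"x":0,"y":0,"z":0,"spin":0.18}]'
python3 -m handwheel '[{"gripper":1,"x":0,"y":0,"z":0,"spin":0.18},{"gripper":1,"x":0,"y":0,"z":0,"spin":0.18},{"gripper":1,"x":0,"y":0,"z":0,"spin":0.143},{"gripper":1,"x":0,"y":0,"z":0,"spin":0}]'
python3 - <<'E'
from h import *
plan([0.643,-0.059,0.28],0.19)
p=get_image("wrist"); save(p,"w6",s=1.5)
t=get_image("top"); save(t,"top6",(235,110,325,225),5)
E
```

```text
time_s: 10.8
tcp_pos: [0.4967, -0.0469, 0.1423]
tool_rot: [-1.565, -0.148, 0.154]
wrist_force: [0.5, 0.5, 0.1]
opening: 1.001
time_s: 11.8
tcp_pos: [0.498, -0.0471, 0.2832]
tool_rot: [-1.458, 0.689, -0.69]
wrist_force: [-0.4, -0.3, 0.2]
opening: 1.001
time_s: 12.3
tcp_pos: [0.498, -0.0471, 0.283]
tool_rot: [-1.293, 1.066, -1.067]
wrist_force: [-0.4, -0.4, 0.9]
opening: 1.002
tcp [ 0.498  -0.0471  0.283 ] z-axis yaw 0.1917 down [ 0.001  0.    -1.   ] open 1.002 t 12.3 F [-0.4 -0.4  0.9]
shift cm tool axes [ 3.93  0.31 14.01]
spin 0.0016978292178153609 q6 1.2847532643994461
```

View pics/w6.png

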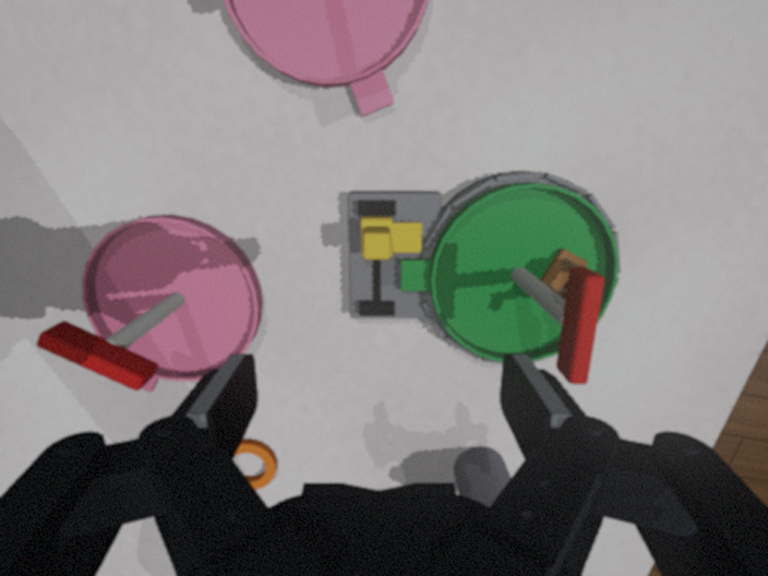

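View pics/top6.png

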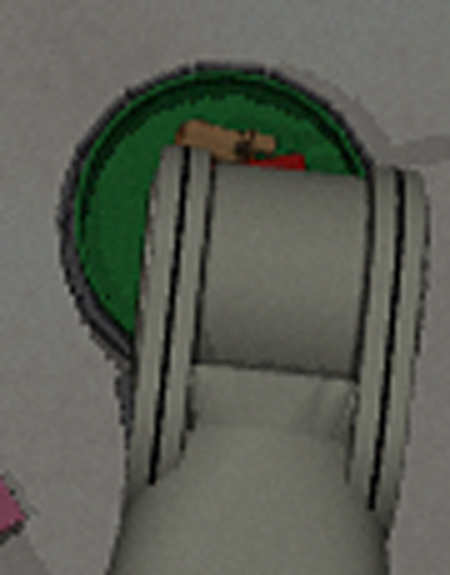

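The lock is now at its open end, with the slide against the stop block at px (376,208). The tab at px (415,275) is clear of the tongue and the giraffe is upright. I'll move above the handle.

```bash
python3 -m handwheel '[{"gripper":1,"x":1,"y":0,"z":3.5,"spin":0},{"gripper":1,"x":1,"y":0,"z":3.5,"spin":0},{"gripper":1,"x":1,"y":1,"z":3.5,"spin":0},{"gripper":1,"x":0.9,"y":1,"z":3.5,"spin":0},{"gripper":1,"x":0,"y":1,"z":0,"spin":0},{"gripper":1,"x":0,"y":0,"z":0,"spin":0}]'
python3 - <<'E'
from h import *
plan([0.643,-0.059,0.138],0.19)
p=get_image("wrist"); save(p,"w7",s=1.5)
print(tip_of(p,"tray_handle"), proj(p,[.643,-.059,.168])*1.5, proj(p,[.643,-.059,.155]))
E
```

```text
time_s: 13.15
tcp_pos: [0.6418, -0.0589, 0.2509]
tool_rot: [-1.295, 1.07, -1.065]
wrist_force: [-0.4, 0.2, 0.3]
opening: 0.999
tcp [ 0.6418 -0.0589  0.2509] z-axis yaw 0.1909 down [-0.003  0.    -1.   ] open 0.999 t 13.15 F [-0.4  0.2  0.3]
shift cm tool axes [ 0.04 11.29  0.16]
spin 0.0008501005894707703 q6 1.2883936847717994
[{'location': [255.2, 192.3], 'p': 0.58}] [378.45672735 291.79414404] [252.3488491 189.948013 ]
```

View pics/w7.png

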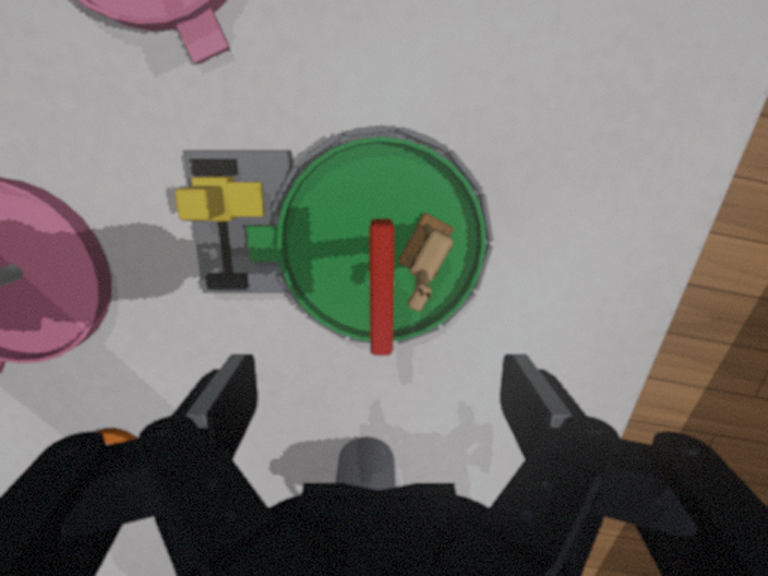

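```bash
python3 -m handwheel '[{"gripper":1,"x":-0.1,"y":3,"z":0.3,"spin":0},{"gripper":1,"x":0,"y":3,"z":0,"spin":0},{"gripper":1,"x":0,"y":2,"z":0,"spin":0},{"gripper":1,"x":0,"y":0,"z":0,"spin":0}]'
python3 - <<'E'
from h import *
plan([0.643,-0.059,0.138],0.19)
p=get_image("wrist"); save(p,"w8",s=1.5)
s=get_image("scene"); save(s,"scene8",(130,110,300,290),3.3)
print(proj(p,[.643,-.059,.168])*1.5)
for z in(.15,.155,.168,.175):
  c=[atz(p,np.array(u)/1.5,z) for u in((381,250),(381,400))]; print(np.linalg.norm(c[1]-c[0])/150)
E
```

```text
time_s: 13.75
tcp_pos: [0.6441, -0.0573, 0.1721]
tool_rot: [-1.294, 1.07, -1.067]
wrist_force: [-0.2, 0.3, 0.3]
opening: 1.0
tcp [ 0.6441 -0.0573  0.1721] z-axis yaw 0.1902 down [-0.002  0.    -1.   ] open 1.0 t 13.75 F [-0.2  0.3  0.3]
shift cm tool axes [ 0.14  3.41 -0.13]
spin 0.00021296517352853428 q6 1.2917836620509924
[371.17769003 358.52631454]
0.0004624665688986974
0.0004484175442340578
0.00041189008010599474
0.0003922214455754993
```

View pics/w8.png

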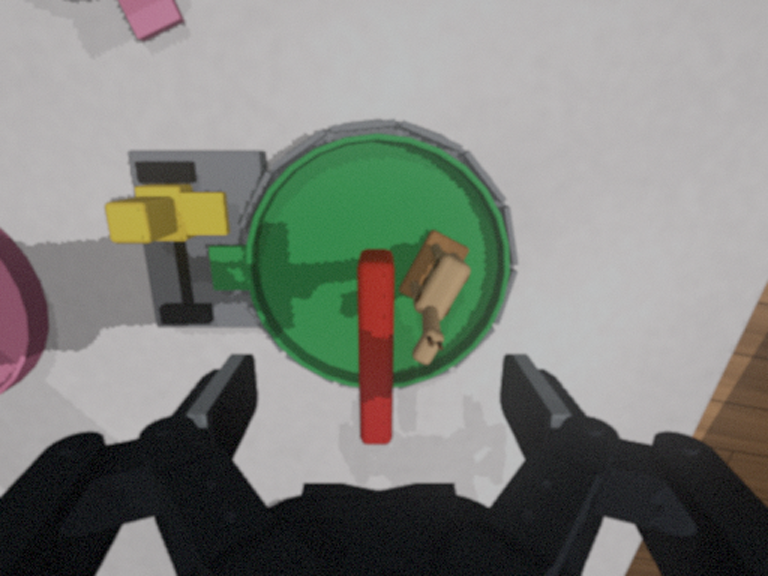

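View pics/scene8.png

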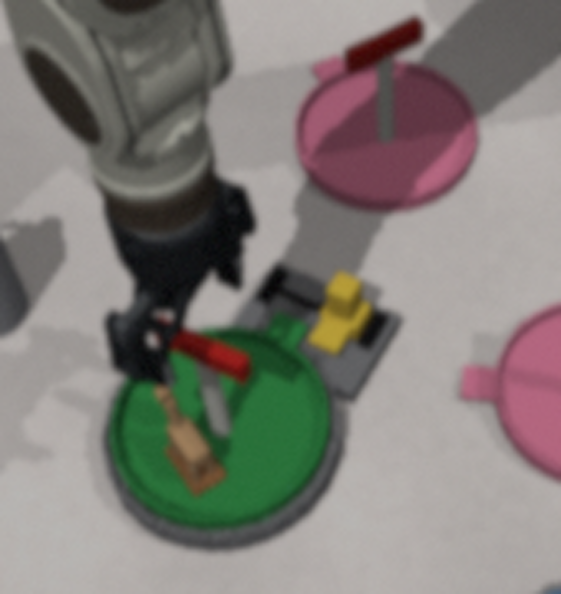

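The handle's top face runs from px (375,250) to (375,443). At 80 mm long that puts its top at z ≈ 0.168, which agrees with the text. Its centre is slightly toward -x in the tool frame. The giraffe and lock are clear of the fingers.

```bash
python3 -m handwheel '[{"gripper":1,"x":-0.3,"y":1.8,"z":0,"spin":0},{"gripper":1,"x":0,"y":1.5,"z":0,"spin":0},{"gripper":1,"x":0,"y":0,"z":0,"spin":0},{"gripper":-1,"x":0,"y":0,"z":0,"spin":0},{"gripper":-1,"x":0,"y":0,"z":0,"spin":0},{"gripper":-1,"x":0,"y":0,"z":0,"spin":0},{"gripper":-1,"x":0,"y":0,"z":0,"spin":0},{"gripper":-1,"x":0,"y":0,"z":0,"spin":0}]' 60
python3 - <<'E'
from h import *
plan([0.643,-0.059,0.138],0.19)
p=get_image("wrist"); save(p,"w9",s=1.5)
E
```

```text
time_s: 14.85
tcp_pos: [0.6448, -0.0546, 0.1397]
tool_rot: [-1.293, 1.068, -1.068]
wrist_force: [-2.6, -0.2, 3.1]
opening: 0.155
tcp [ 0.6448 -0.0546  0.1397] z-axis yaw 0.1899 down [-0. -0. -1.] open 0.155 t 14.85 F [-2.6 -0.2  3.1]
shift cm tool axes [ 0.4   0.17 -0.26]
spin -6.901535753089938e-05 q6 1.2965098095567935
```

View pics/w9.png

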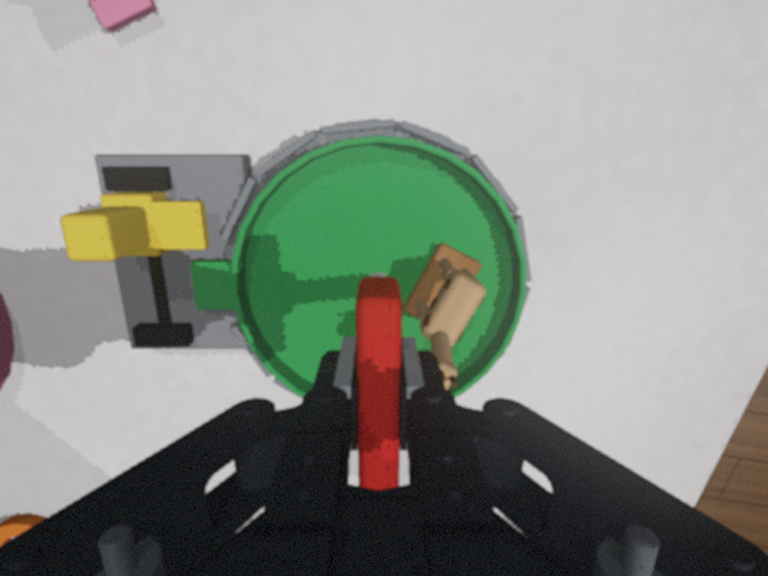

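The pads hold the handle around px (378,385), opening 13 mm. The giraffe is standing clear at px (450,310). I'll relieve the 2.6 N side load and lift gently.

```bash
python3 -m handwheel '[{"gripper":-1,"x":0,"y":0,"z":-0.1,"spin":0},{"gripper":-1,"x":0,"y":-0.2,"z":0,"spin":0},{"gripper":-1,"x":0,"y":-0.3,"z":0,"spin":0},{"gripper":-1,"x":0,"y":-0.4,"z":0,"spin":0},{"gripper":-1,"x":0,"y":-0.5,"z":0,"spin":0},{"gripper":-1,"x":0,"y":-0.5,"z":0,"spin":0},{"gripper":-1,"x":0,"y":-0.3,"z":0,"spin":0},{"gripper":-1,"x":0,"y":0,"z":0,"spin":0}]'
python3 - <<'E'
from h import *
plan([0.643,-0.059,0.138],0.19)
p=get_image("wrist"); save(p,"w10",s=1.5)
s=get_image("scene"); save(s,"scene10",(130,110,300,290),3.3)
E
```

```text
time_s: 15.9
tcp_pos: [0.6444, -0.0547, 0.1618]
tool_rot: [-1.293, 1.067, -1.069]
wrist_force: [0.3, 0.2, -4.1]
opening: 0.153
tcp [ 0.6444 -0.0547  0.1618] z-axis yaw 0.19 down [ 0.001 -0.    -1.   ] open 0.153 t 15.9 F [ 0.3  0.2 -4.1]
shift cm tool axes [ 0.39  2.38 -0.22]
spin -1.4797972599289722e-05 q6 1.2960805073096144
```

View pics/w10.png

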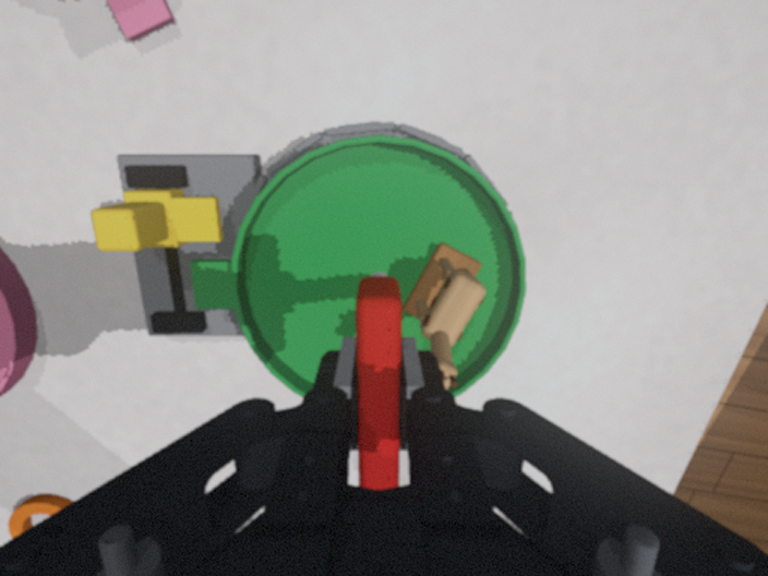

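View pics/scene10.png

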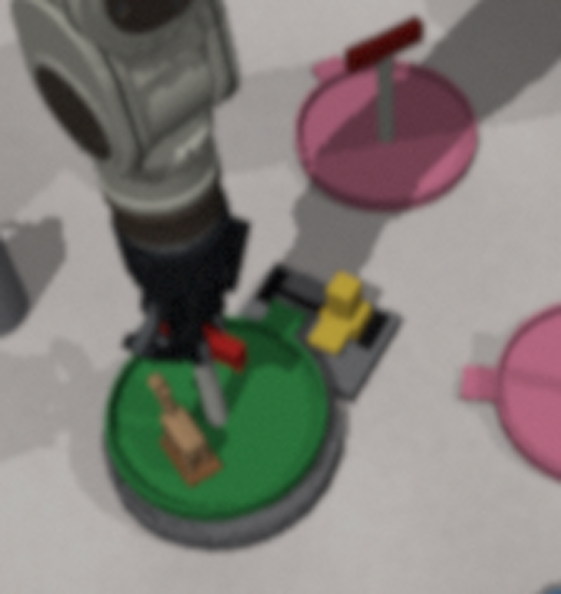

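The tray is about 22 mm up and carrying its full weight (4.1 N). It sits unchanged in the wrist view, so it's level, and the giraffe is upright. I'll lift the remaining ~98 mm.

```bash
python3 -m handwheel '[{"gripper":-1,"x":0,"y":-0.4,"z":0,"spin":0},{"gripper":-1,"x":0,"y":-0.8,"z":0,"spin":0},{"gripper":-1,"x":0,"y":-1,"z":0,"spin":0},{"gripper":-1,"x":0,"y":-1,"z":0,"spin":0},{"gripper":-1,"x":0,"y":-1,"z":0,"spin":0},{"gripper":-1,"x":0,"y":-1,"z":0,"spin":0},{"gripper":-1,"x":0,"y":-1,"z":0,"spin":0},{"gripper":-1,"x":0,"y":-1,"z":0,"spin":0}]'
python3 -m handwheel '[{"gripper":-1,"x":0,"y":-1,"z":0,"spin":0},{"gripper":-1,"x":0,"y":-0.8,"z":0,"spin":0},{"gripper":-1,"x":0,"y":-0.5,"z":0,"spin":0},{"gripper":-1,"x":0,"y":-0.3,"z":0,"spin":0},{"gripper":-1,"x":0,"y":0,"z":0,"spin":0},{"gripper":-1,"x":0,"y":0,"z":0,"spin":0},{"gripper":-1,"x":0,"y":0,"z":0,"spin":0},{"gripper":-1,"x":0,"y":0,"z":0,"spin":0}]'
python3 - <<'E'
from h import *
plan([0.6448,-0.0546,0.26],0.19)
p=get_image("wrist"); save(p,"w11",s=1.5)
s=get_image("scene"); save(s,"scene11",s=1.5)
E
```

```text
time_s: 17.0
tcp_pos: [0.6441, -0.0547, 0.234]
tool_rot: [-1.293, 1.068, -1.068]
wrist_force: [0.3, 1.1, -4.3]
opening: 0.151
time_s: 18.0
tcp_pos: [0.644, -0.0547, 0.2591]
tool_rot: [-1.293, 1.068, -1.068]
wrist_force: [-0.6, -0.9, -2.4]
opening: 0.153
tcp [ 0.644  -0.0547  0.2591] z-axis yaw 0.19 down [-0.  0. -1.] open 0.153 t 18.0 F [-0.6 -0.9 -2.4]
shift cm tool axes [ 0.   -0.09  0.08]
spin -5.707595264414778e-06 q6 1.296063539957478
```

View pics/w11.png

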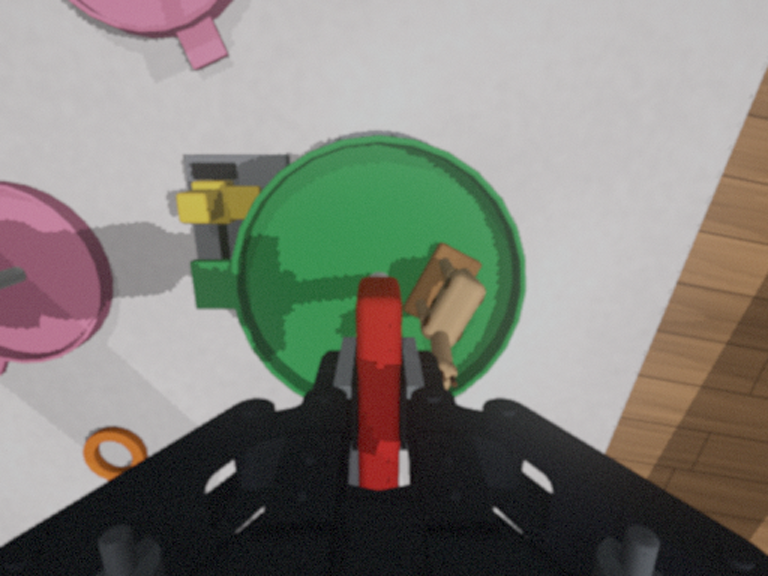

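View pics/scene11.png

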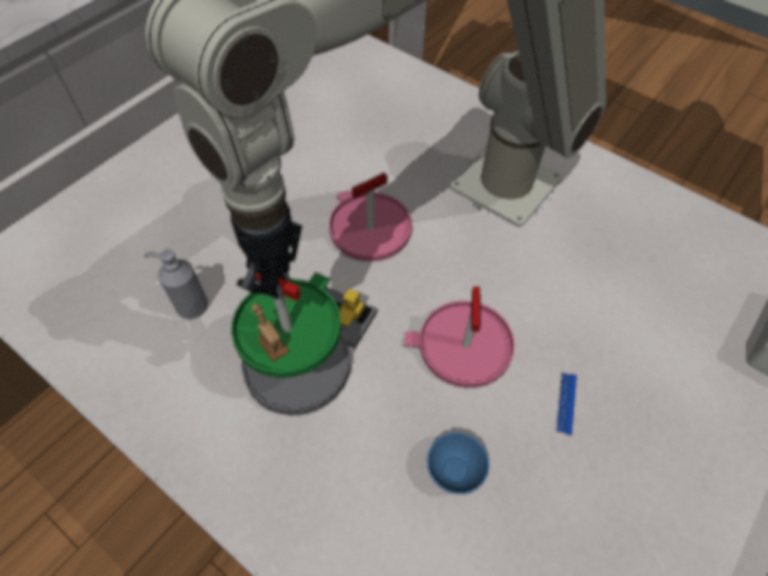

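The tray at scene px (287,327) is in the air over the foot and level, with the giraffe upright at (268,340). The lock is open at (350,308), and the bottle, bowl, teether and comb haven't moved. I'll hold still for over 1 s, then hand in.

```bash
python3 -m handwheel '[{"gripper":-1,"x":0,"y":0,"z":0,"spin":0},{"gripper":-1,"x":0,"y":0,"z":0,"spin":0},{"gripper":-1,"x":0,"y":0,"z":0,"spin":0},{"gripper":-1,"x":0,"y":0,"z":0,"spin":0},{"gripper":-1,"x":0,"y":0,"z":0,"spin":0},{"gripper":-1,"x":0,"y":0,"z":0,"spin":0},{"gripper":-1,"x":0,"y":0,"z":0,"spin":0},{"gripper":-1,"x":0,"y":0,"z":0,"spin":0}]'
python3 -c "
from h import *
from plant import order
plan([0.6448,-0.0546,0.26],0.19)
print(order.hand_in())"
```

```text
time_s: 19.1
tcp_pos: [0.6441, -0.0547, 0.2593]
tool_rot: [-1.293, 1.068, -1.068]
wrist_force: [-0.3, -0.3, -3.6]
opening: 0.151
tcp [ 0.6441 -0.0547  0.2593] z-axis yaw 0.19 down [ 0.  0. -1.] open 0.151 t 19.1 F [-0.3 -0.3 -3.6]
shift cm tool axes [ 0.01 -0.07  0.07]
spin 1.4027613269851358e-05 q6 1.2961056773490656
the job is handed in; nothing more can be done
None
```

I opened the lock and lifted the green tray by its red handle with the giraffe still standing on it. I handed the job in at 19.1 s, holding the tray in the air over the foot.

- **Lock:** I gripped the yellow knob and slid it about 45 mm until it stopped. It no longer moved under about 15 N, and the slide rested against the stop block in the picture.
- **Tray:** I held the handle at 60 N and lifted it about 120 mm straight up, so the underside is about 12 cm above the foot's top. The tray and giraffe kept the same place in the wrist view throughout, which means the tray stayed level and the giraffe upright.
- **Last readings:** the tool did not move over the final second. The wrist force at the end was about 3.6 N, close to the expected weight of 3.7 N. One reading while settling was lower (2.4 N), which I took for noise.
- **Bystanders:** the bottle, bowl, teether and comb looked unmoved in the last scene picture.
- **What failed or disagreed:**
  - My first two move commands were refused because keys were missing; the arm did not move.
  - My first yaw estimate for the foot (0.15 rad) was corrected to 0.19 rad from the wrist picture.
  - The networks' points gave heights for the knob and handle about 5–15 mm above the text. The handle's apparent length agreed with the text, so I used the text's heights.

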